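Set the desk for the working day

TASK

Clear the lid of the closed laptop and set the desk for work, left and right as seen from the chair, which is the robot's side: lay the green notebook flat on the desk to the left of the laptop, long side alongside and squared up with it, and the round coaster on the desk to its right, each with a gap of about 4 cm to the laptop and level with the middle of its side. Lay the pen lengthwise on top of the notebook, in its middle, and set the cup upright on the middle of the coaster without banging it down. Stand the photo frame exactly midway between the lamp and the plant, in line with them, its picture facing the chair and square with the laptop; leave the laptop, lamp, plant, stapler and tape dispenser where they are and tip nothing over.

Things in the scene. Friction and masses are not known exactly. Their poses are not given: they have to be found in the camera images.
- laptop: closed silver laptop lying on the desk with the notebook and the pen on its lid at the start, 197 mm deep (its x) by 280 mm wide (its y), lid top 14 mm above the desk. Origin: centre of the underside, on the desk. Its x points away from the chair (from the thumb-notch edge to the hinge edge with the black hinge bar), y to the left as seen from the chair, z up; turned up to 0.15 rad from the desk. Stays put.
- notebook: dark green pocket notebook with a black elastic, 118 mm long (its x) by 62 mm wide (its y) by 14 mm thick, about 90 g. Origin: centre of the underside; z up. Long side within about 0.65 rad of pointing away from the chair at the start.
- pen: short capped fountain pen with eight flat sides, brass cap half and black barrel half, 105 mm long (its x) and 11 mm across flats, 30 g. Origin: on its axis at mid-length, 5.5 mm above what it lies on. Within about 0.65 rad of pointing away from the chair at the start. Does not roll by itself.
- coaster: small round walnut coaster with a cork face, 66 mm across, 8 mm thick, 30 g. Origin: centre of the underside; z up.
- cup: blue handleless espresso cup, 60 mm high, 58 mm across the rim, tapering evenly to 46 mm at the foot, wall 3.5 mm, about 130 g. Origin: centre of the underside of its foot; z up.
- frame: black standing photo frame: upright moulding 95 mm wide (its y), 125 mm high, 20 mm deep (its x), with an easel strut behind it that leans from 80 mm up its back to the desk 55 mm behind the middle of the moulding; about 220 g. Origin: centre of the underside of the moulding (strut not counted); x points out of its back, so the picture faces -x (towards the chair, within 0.5 rad, at the start); z up. The top 40 mm are clear at the back.
- lamp: brass mushroom desk lamp, foot 110 mm across, dome 120 mm across between 170 and 230 mm up, 1.3 kg. Origin: centre of the underside of the foot. Stands 360 mm from the plant, behind the laptop, on either side. Stays put.
- plant: succulent in a tapered grey concrete pot, pot 90 mm across the rim and 75 mm high, leaves to about 125 mm, 0.9 kg. Origin: centre of the underside of the pot. Stays put.
- stapler: red and black desk stapler, 125 mm long (its y) by 36 mm wide, 56 mm high. Origin: centre of the underside. A bystander.
- tape_dispenser: low off-white tape dispenser with a roll of amber tape, 135 mm long (its y) by 52 mm wide, 66 mm high. Origin: centre of the underside. A bystander.

How it is judged:
By the outcome, as a careful person would: the job done as asked, in the order asked, and still so for the second after the job is handed in, with the robot touching nothing.
It also fails if it takes over 131 s, if anything falls off the work surface, if the arm or the gripper's body presses on something with over 40 N, if the wrist force passes 120 N, or if a joint passes its speed limit or range.

ROBOT

A 6-joint arm with a two-finger parallel gripper is mounted at the origin on the work surface. World frame = base frame: x ahead of the robot, y to its left, z up, the work surface at z = 0. Lengths are in mm, angles in rad, forces in N, time in s.
With the tool pointing down it reaches from about 300 to 775 mm from the base axis. Payload 14.6 kg.
Tool frame: the origin (TCP) lies on the centre line of the jaws, within the pads' length; the fingertips stand 19 mm ahead of it and the grasp point (between the pads) is the TCP (bot.tip_reach is the distance from the TCP to the fingertips, in mm); z points along the fingers, y is the line along which they close (so a half turn about z gives the same grasp; the last joint's range is limited). The gripper opens to 85 mm and grips with 20 to 120 N. Pads are 22 mm wide; open, the fingers measure 114 mm over their backs; the gripper's body (76 mm by 85 mm) begins 54 mm behind the grasp point. The pads swing forward as they close: fully open they stand 13 mm farther back than shut.
Start: joints at [-1.17, 0.3, 1.521, -0, 1.321, -0.067], TCP at [248, -490.903, 250.281] pointing down, gripper open.
Joint ranges: [-3.03, 3.03], [-0.79, 2.21], [0.23, 2.52], [-1.04, 4.18], [0, 3.07], [-2.55, 2.55]. Speed limits (rad/s): [2.22, 2.22, 2.57, 3.14, 3.14, 3.14].

INTERFACE

Orientations are given as a unit quaternion [w, x, y, z].
In Python, from rig import bot gives the robot as it stands. Calls block until the motion is done:
- bot.move_to(position, orientation): joint-space move of the TCP to a pose.
- bot.servo_line(position, attitude=None, speed=150, until_force=None): straight line of the TCP; attitude=None keeps the orientation; speed is the mean speed in mm/s. With until_force (N) it stops when the force on the tool has changed by that much, and returns True; else False.
- bot.move_joints(angles): joint-space move.
- bot.move_gripper(opening, grip_force=None): finger opening in mm; grip_force is the grip in N (None keeps the last); returns when the fingers have stopped.
- bot.dwell(seconds).
- bot.ik(position, orientation): joint angles nearest the present ones, or None.
- bot.read_state(): the state.
- bot.read_camera(name): name is "scene" or "top" or "wrist"; returns a dict with "image" (384x512x3 uint8, blue, green, red), "depth" (384x512 float32, mm along the optical axis (not along the pixel's ray), 0 where there is no reading), "fovy" (degrees; the focal length in pixels is half the picture's height over the tangent of half this angle, whatever the lens; pixels are square), "cx", "cy" (the principal point, pixels), "k1" (the pictures are not rectified: a ray, as slopes to the right and down, at radius r is drawn at 1 + k1 r^2 times it, then the intrinsics apply), "eye" and "attitude" of the camera in the world; the wrist camera has in their place "mount" (4x4, takes a point from camera to tool coordinates, whose origin is the TCP and whose axes are the flange's). Camera axes: x right, y down, z forward; pixel columns grow to the right and rows downward; lengths in mm; the calibration is good to about 2 mm. A picture is of the moment at which its call begins: read the wrist's pose just before it.
A pose or a line that the arm cannot do raises bot.MotionError and nothing moves.
- bot.finish_job(): hands the job in; it is judged then, once.
The state is a dict: "clock": time; "joint_positions": joint angles; "qvel": joint speeds; "effort": joint torques, N m; "ee_pos": TCP position; "tool_rot": TCP orientation; "ft_force": force on the tool from outside, world axes, zero at the start; "moment": the same for the moment, N m; "grip_width": finger opening in mm; "grip_force": force on a finger pad.
Only numpy, scipy, OpenCV 4.12 (cv2) and the standard library are available. Lean on these libraries where they do the work, as an engineer would, in place of code of your own. Each camera call takes 0.05 s, during which the arm holds its last target. There are 200 camera calls.

## Working session

There is one attempt and no reset: what is moved stays moved. The work goes in short steps, each a Python script; the robot and the scene stay as the last script left them, time stands still between calls to the robot, and variables do not carry over. Pictures are saved under pics/ and viewed, at most 14 in all, crops included, and the job is handed in when it is done.

```bash
ls; mkdir -p pics
cat > h.py <<'E'
import numpy as np, cv2
from rig import bot
from scipy.spatial.transform import Rotation as R
def rot(q): return R.from_quat([q[1],q[2],q[3],q[0]]).as_matrix()
def cam(name):
    s=bot.read_state(); c=bot.read_camera(name)
    if 'mount' in c:
        M=np.array(c['mount']); T=rot(s['tool_rot'])
        c['R']=T@M[:3,:3]; c['t']=np.array(s['ee_pos'])+T@M[:3,3]
    else:
        c['R']=rot(c['attitude']) if np.size(c['attitude'])==4 else np.array(c['attitude']); c['t']=np.array(c['eye'])
    H,W=c['depth'].shape; f=H/2/np.tan(np.radians(c['fovy'])/2)
    c['K']=np.array([[f,0,c['cx']],[0,f,c['cy']],[0,0,1]]); c['D']=np.array([c['k1'],0,0,0.])
    return c
def rays(c,px):
    u=cv2.undistortPoints(np.float64(px).reshape(-1,1,2),c['K'],c['D']).reshape(-1,2)
    return np.c_[u,np.ones(len(u))]@c['R'].T
def plane(c,px,z):
    d=rays(c,px); return c['t']+d*((z-c['t'][2])/d[:,2])[:,None]
def cloud(c):
    H,W=c['depth'].shape; g=np.stack(np.meshgrid(np.arange(W),np.arange(H)),-1).reshape(-1,2)
    return (c['t']+rays(c,g)*c['depth'].reshape(-1,1)).reshape(H,W,3)
def proj(c,P):
    p,_=cv2.projectPoints(np.float64(P).reshape(-1,1,3),cv2.Rodrigues(c['R'].T)[0],-c['R'].T@c['t'],c['K'],c['D']); return p.reshape(-1,2)
def down(yaw): # tool z down, tool y (closing) along world angle yaw+90deg
    q=(R.from_euler('z',yaw)*R.from_euler('x',np.pi)).as_quat(); return [q[3],q[0],q[1],q[2]]
E
python3 - <<'E'
from h import *
for n in ['top','scene','wrist']:
    c=cam(n); cv2.imwrite(f'pics/{n}0.png',c['image']); np.savez(f'{n}0.npz',img=c['image'],depth=c['depth'])
    print(n,c['t'],c['R'].round(3).tolist(),c['fovy'],c['cx'],c['cy'],c['k1'],(c['depth']>0).mean())
s=bot.read_state();print(s['clock'],s['ee_pos'],s['tool_rot'],s['grip_width'])
E
```

```text
pics
top [ 388.97514989    4.88139668 1174.91858853] [[-0.014, -0.989, 0.15], [-1.0, 0.013, -0.012], [0.01, -0.15, -0.989]] 44.72629682904964 252.8044854519336 193.31894132709994 -0.09325823638604135 0.9958852132161459
scene [1112.21061754 -415.30966136  788.17461667] [[0.614, 0.577, -0.538], [0.789, -0.451, 0.418], [-0.001, -0.681, -0.732]] 52.79777098771809 256.8347901938797 187.74258577575677 -0.05822166812765273 0.9961344401041666
wrist [ 320.83813979 -454.36455116  372.46787835] [[0.451, -0.846, -0.284], [-0.892, -0.429, -0.141], [-0.002, 0.317, -0.949]] 61.82310604474996 255.2322233879584 193.0781233599695 -0.010660290056252797 0.9961140950520834
0.15 [ 247.93633093 -490.76696603  249.84911057] [-4.36310765e-04  9.72765801e-01  2.31789769e-01 -9.82155144e-05] 85.30190188889077
```

View pics/top0.png

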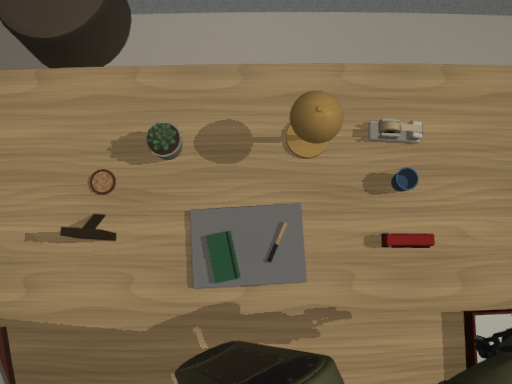

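View pics/scene0.png

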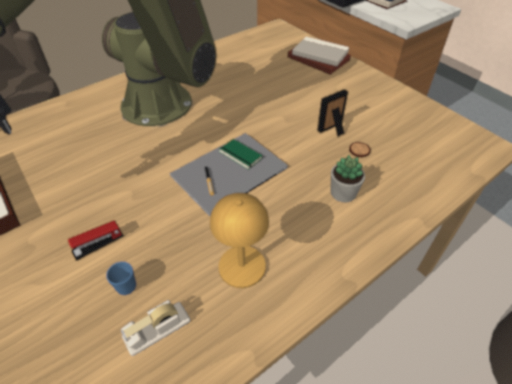

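Top view: the notebook (222,256) and pen (277,242) are on the laptop (190–305, 205–287). The coaster is at (103,181), the frame at (88,233), the cup at (404,180), the plant at (164,139), the lamp foot at (307,140), the stapler at (408,240) and the tape dispenser at (395,131). The scene view agrees with this layout.

Run:
```python
from h import *
c=cam('top'); P=cloud(c); img=c['image']; hsv=cv2.cvtColor(img,cv2.COLOR_BGR2HSV)
def win(x0,y0,x1,y1):
    m=np.zeros(img.shape[:2],bool); m[y0:y1,x0:x1]=1; return m
def xy(m,name,z=None):
    cnts,_=cv2.findContours(m.astype(np.uint8),cv2.RETR_EXTERNAL,cv2.CHAIN_APPROX_NONE)
    k=max(cnts,key=cv2.contourArea).reshape(-1,2)
    mm=np.zeros(m.shape,np.uint8); cv2.drawContours(mm,[k.reshape(-1,1,2)],-1,1,-1); zz=np.median(P[mm>0][:,2])
    q=plane(c,k,zz if z is None else z)[:,:2]
    r=cv2.minAreaRect(q.astype(np.float32)); (e,rad)=cv2.minEnclosingCircle(q.astype(np.float32))
    print(name,'medz',zz.round(1),'rect',np.round(r[0],1),np.round(r[1],1),round(r[2],1),'circ',np.round(e,1),round(rad,1))
Z=P[...,2]
print('table z',np.median(Z[300:320,100:180]),np.median(Z[70:100,20:100]),np.median(Z[180:200,440:500]))
S=hsv[...,1];V=hsv[...,2];Hh=hsv[...,0]
lap=win(170,190,325,300)&~((S>60)&(Hh>8)&(Hh<25)&(Z<9)); 
xy(win(170,190,325,300)&(Z>8),'laptopZ',14)
xy(win(170,190,325,300)&(S<60)&(V>60),'laptopS',14)
xy(win(195,220,250,287)&(Hh>50)&(Hh<90)&(S>100),'notebook',28)
xy(win(255,215,295,270)&((S>80)|(V<50)),'pen',20)
xy(win(255,215,295,270)&(Z>20),'penZ',20)
xy(win(85,165,120,198)&(Z>4),'coasterZ',8)
xy(win(55,205,125,250)&(V<50)&(Z>100),'frameTop',125)
xy(win(385,160,425,200)&(Z>40),'cupZ',60)
xy(win(385,160,425,200)&(Hh>95)&(Hh<125)&(S>100),'cupcol',60)
xy(win(140,115,190,165)&(S<60)&(Z>50)&(Z<90),'plantrim',75)
xy(win(270,80,350,165)&(Z>160),'dome',200)
xy(win(270,120,350,165)&(Z>3)&(Z<100),'foot')
xy(win(375,225,445,255)&(Z>15),'stapler')
xy(win(360,110,435,150)&(Z>15),'tape')
```

```text
table z -0.5367640922545434 -0.7624853574769759 0.4954480539871611
laptopZ medz 14.3 rect [435.1   6.4] [196.  281.8] 2.6 circ [434.7   7.1] 168.5
laptopS medz 14.3 rect [434.8   6.4] [196.  278.6] 2.5 circ [435.3   6.7] 167.8
notebook medz 27.8 rect [407.2  72.7] [114.7  46.4] 11.7 circ [407.  73.] 61.4
pen medz 23.3 rect [465.4 -76.5] [11.  55.7] 65.6 circ [465.  -77.4] 27.9
penZ medz 23.5 rect [442.5 -64.5] [ 13.3 105.4] 65.6 circ [441.9 -66. ] 52.7
coasterZ medz 7.7 rect [601.3 375.9] [65.3 62.4] 1.8 circ [599.8 375. ] 34.8
frameTop medz 124.1 rect [463.1 380.1] [100.4  20.4] 89.5 circ [461.9 380.1] 50.6
cupZ medz 37.1 rect [ 590.  -385.3] [58.7 57.6] 89.3 circ [ 588.7 -384. ] 32.2
cupcol medz 5.2 rect [ 583.8 -378.9] [38.6 23.9] 7.7 circ [ 584.  -383.7] 19.8
plantrim medz 74.5 rect [691.1 207.1] [88.6 85.7] 0.7 circ [691. 206.] 46.1
dome medz 214.8 rect [ 704.4 -147.1] [115.8 119.6] 61.8 circ [ 704.7 -148.5] 61.0
foot medz 13.4 rect [ 686.9 -138.8] [113.7  77. ] 63.9 circ [ 702.6 -146. ] 57.4
stapler medz 46.9 rect [ 440.8 -387.1] [126.2  31.6] 88.9 circ [ 443.2 -387.1] 64.1
tape medz 46.4 rect [ 717.6 -374.4] [141.9  57.7] 89.7 circ [ 717.6 -374.4] 72.7
```

```bash
cat >> h.py <<'E'
def win(x0,y0,x1,y1):
    m=np.zeros((384,512),bool); m[y0:y1,x0:x1]=1; return m
def world(P,c0,r): return np.hypot(P[...,0]-c0[0],P[...,1]-c0[1])<r
def meas(c,P,m,name,z=None,show=True):
    cnts,_=cv2.findContours(m.astype(np.uint8),cv2.RETR_EXTERNAL,cv2.CHAIN_APPROX_NONE)
    k=max(cnts,key=cv2.contourArea).reshape(-1,2)
    mm=np.zeros(m.shape,np.uint8); cv2.drawContours(mm,[k.reshape(-1,1,2)],-1,1,-1); zz=np.median(P[mm>0][:,2])
    q=plane(c,k,zz if z is None else z)[:,:2]
    r=cv2.minAreaRect(q.astype(np.float32)); (e,rad)=cv2.minEnclosingCircle(q.astype(np.float32))
    ce,s,a=r
    if s[0]<s[1]: a-=90
    a=(a+90)%180-90   # angle of long side
    print(name,'z',zz.round(1),'rect',np.round(ce,1),np.round(sorted(s),1),'long@',round(a,1),'circ',np.round(e,1),round(rad,1))
    return np.array(ce),np.radians(a),np.array(e)
E
python3 - <<'E'
from h import *
print(bot.tip_reach)
bot.move_to([435,10,330],down(0.1))
c=cam('wrist'); P=cloud(c); Z=P[...,2]; hsv=cv2.cvtColor(c['image'],cv2.COLOR_BGR2HSV); Hh,S,V=cv2.split(hsv)
cv2.imwrite('pics/w1.png',c['image'])
meas(c,P,(Z>8)&world(P,(435,6),200)&(Z<60),'laptop',14)
nb=world(P,(407,70),85)&(Z>21)&(Z<40); meas(c,P,nb,'nb',28)
meas(c,P,world(P,(442,-65),62)&(Z>19)&(Z<40)&(P[...,1]<0),'pen',23)
print(bot.read_state()['clock'])
try:
    bot.move_to([590,30,400],down(0.0))
    c=cam('wrist'); P=cloud(c); Z=P[...,2]; S=cv2.cvtColor(c['image'],cv2.COLOR_BGR2HSV)[...,1]
    cv2.imwrite('pics/w2.png',c['image'])
    print('table',np.median(Z[(abs(Z)<10)&world(P,(690,60),60)]))
    meas(c,P,(Z>65)&(Z<85)&world(P,(691,206),60)&(S<70),'plant rim',75)
    meas(c,P,(Z>30)&world(P,(691,206),60),'plant all',75)
    meas(c,P,(Z>165)&world(P,(704,-147),80),'dome',185)
    meas(c,P,(Z>4)&(Z<40)&world(P,(704,-147),65),'foot')
    meas(c,P,(Z>5)&(Z<40)&world(P,(435,6),200),'laptop',14)
except bot.MotionError as e: print(e)
print(bot.read_state()['clock'])
E
```

```text
19.0
laptop z 13.4 rect [435.1   7.4] [196.4 278.5] long@ -87.4 circ [435.4   7.7] 168.4
nb z 27.3 rect [407.6  67.6] [ 61.8 118.7] long@ 11.6 circ [407.5  67.5] 65.7
pen z 23.1 rect [442.1 -64.7] [ 11.9 104.9] long@ -24.3 circ [441.8 -65.4] 52.5
2.2
table -0.7063255980393706
plant rim z 74.3 rect [690.9 201. ] [75.5 88.7] long@ -14.6 circ [692.5 207.7] 44.8
plant all z 98.3 rect [692.2 206.8] [90.8 91. ] long@ 38.4 circ [692.1 207.4] 50.0
dome z 217.2 rect [ 700.  -149.6] [ 94.3 128.6] long@ -89.6 circ [ 711.7 -149.4] 64.7
foot z 12.6 rect [ 707.3 -128.4] [ 68.6 109.1] long@ 12.0 circ [ 711.2 -147.1] 54.7
laptop z 13.4 rect [436.2   7.5] [198.2 278.4] long@ -87.4 circ [436.4   7.1] 168.4
2.9667
```

View pics/w2.png

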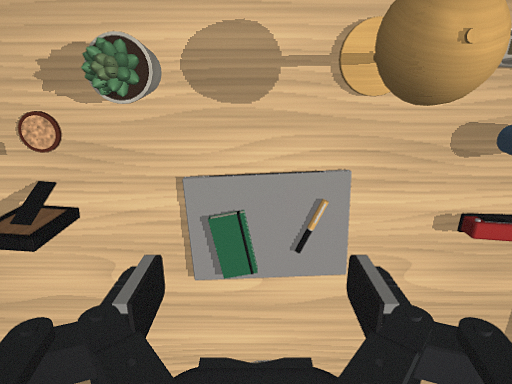

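View pics/w1.png

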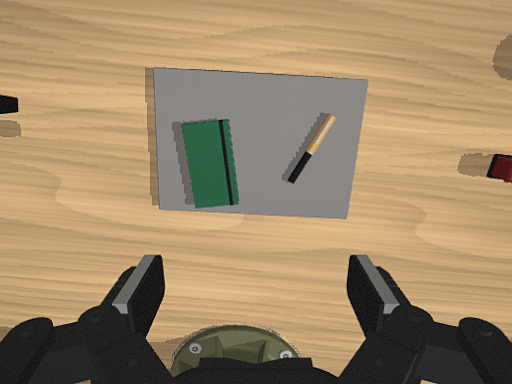

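Both wrist views are clear and the sizes match: laptop (435,7) at 2.6°, notebook (407.5,67.6) at 11.6°, pen (442,-65) at -24.3°. I'll move the notebook now.

```bash
cat >> h.py <<'E'
LAP=np.array([435.4,7.3]); LY=np.radians(2.6)
def lap(dx,dy): return LAP+np.array([[np.cos(LY),-np.sin(LY)],[np.sin(LY),np.cos(LY)]])@[dx,dy]
def st(t=''):
    s=bot.read_state(); print(t,'clk',round(s['clock'],2),'p',np.round(s['ee_pos'],1),'w',round(s['grip_width'],1),'gf',np.round(s['grip_force'],1),'F',np.round(s['ft_force'],1)); return s
def probe(xy,z0,z1,yaw,F=4):
    bot.move_to([*xy,z0],down(yaw)); bot.servo_line([*xy,z1+12],speed=100)
    hit=bot.servo_line([*xy,z1],speed=25,until_force=F); st(f'probe {hit}'); return hit,bot.read_state()['ee_pos'][2]
E
python3 - <<'E'
from h import *
y=np.radians(11.6); p=[407.5,67.6]
bot.move_to([*p,110],down(y)); bot.move_gripper(70,grip_force=30); st()
hit,z=probe(p,70,26,y)
bot.servo_line([*p,z+2.5],speed=30)
bot.move_gripper(55,grip_force=30); st('grip')
bot.servo_line([*p,z+60],speed=120); st('lift')
t=lap(0,211); bot.move_to([*t,80],down(LY))
s=st()
bot.servo_line([*t,z-14+2.5+8],speed=120)
hit=bot.servo_line([*t,z-14-4],speed=20,until_force=3); st(f'place {hit}')
E
```

```text
clk 4.58 p [407.8  67.6 110.2] w 70.1 gf 0.0 F [-0.1  0.5 -0. ]
probe False clk 5.96 p [407.5  67.6  26. ] w 70.2 gf 0.0 F [-0.1  0.1  0.3]
grip clk 6.43 p [407.6  67.6  28.8] w 61.2 gf 31.3 F [-2.3 -0.4  7.2]
lift clk 7.07 p [407.2  67.6  85.5] w 61.2 gf 33.0 F [-0.6 -0.1 -1.2]
 clk 7.72 p [425.2 218.   79. ] w 60.9 gf 33.0 F [-0.3 -0.3 -1.8]
place True clk 8.84 p [426.  218.2  14.6] w 61.2 gf 34.0 F [-0.9  0.   4.2]
```

Run:
```python
from h import *
t=lap(0,211)
bot.move_gripper(70); bot.servo_line([*t,90],speed=150)
# look at coaster / frame area
bot.move_to([540,320,300],down(0.3))
c=cam('wrist'); P=cloud(c); Z=P[...,2]; cv2.imwrite('pics/w3.png',c['image'])
try: meas(c,P,(Z>3.5)&(Z<15)&world(P,(600,375),45),'coaster',8)
except Exception as e: print(e)
try:
    f=(Z>112)&(Z<135)&world(P,(463,380),70); meas(c,P,f,'frame',125)
except Exception as e: print(e)
try: meas(c,P,(Z>8)&(Z<30)&world(P,t,80),'nb',14)
except Exception as e: print(e)
st()
```

```text
coaster z 7.4 rect [601.3 377. ] [64.3 65.1] long@ -72.9 circ [601.2 377. ] 32.9
frame z 124.0 rect [467.4 385.7] [25.8 94.4] long@ 86.0 circ [466.  385.8] 47.9
nb z 13.0 rect [426.9 218.9] [ 62.9 119. ] long@ 2.7 circ [427.7 219.3] 66.0
 clk 10.82 p [539.6 319.5 298. ] w 69.9 gf 0.0 F [-0.4 -0.8 -0.9]
```

View pics/w3.png

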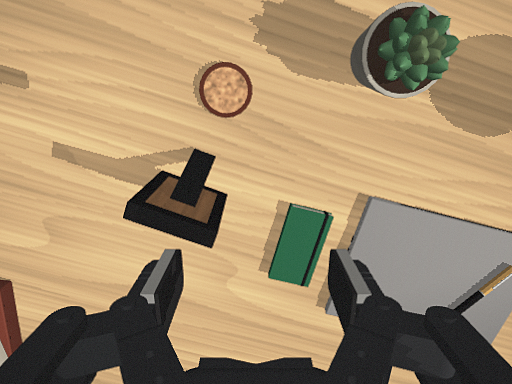

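The picture shows the coaster at (226,89), the frame's back and strut at (175,205), and the notebook squared up beside the laptop at (300,244). Measured notebook pose is (427,219) at 2.7°. Coaster next.

Run:
```python
from h import *
p=[601.2,377.0]; y=0.3
bot.move_to([*p,80],down(y)); bot.move_gripper(77)
hit,z=probe(p,60,8,y,3)
bot.servo_line([*p,z+(3 if hit else 2)],speed=30)
bot.move_gripper(55,grip_force=25); s=st('grip'); zg=s['ee_pos'][2]
bot.servo_line([*p,zg+80],speed=150); st('lift')
t=lap(0,-213)
bot.move_to([450,200,140],down(0)); bot.move_to([*t,90],down(0)); 
bot.servo_line([*t,zg+8],speed=120)
hit=bot.servo_line([*t,zg-4],speed=20,until_force=3); st(f'place {hit}')
bot.move_gripper(76); bot.servo_line([*t,100],speed=150); st()
# pen
p=[442,-65]; y=np.radians(-24.3)
bot.move_to([*p,110],down(y)); bot.move_gripper(26); 
hit,z=probe(p,60,32,y,3)
```

```text
probe True clk 13.26 p [601.3 377.    9.1] w 77.0 gf 3.1 F [-0.9  0.8  5.6]
grip clk 13.79 p [601.7 377.4  13. ] w 64.9 gf 31.4 F [0.9 1.  5.5]
lift clk 14.48 p [600.8 376.7  91.8] w 64.4 gf 27.7 F [-0.8  0.1 -0.5]
place True clk 18.12 p [ 445.2 -205.6   12.9] w 64.3 gf 32.9 F [-3.3  1.5  9.7]
 clk 19.13 p [ 444.7 -205.3   99.3] w 75.7 gf 0.0 F [-0.  -0.4 -0.8]
probe True clk 21.48 p [442.  -65.   32.8] w 26.1 gf 4.2 F [-2.1 -0.3  7.9]
```

Run:
```python
from h import *
p=[442,-65]; y=np.radians(-24.3); n=np.array([426.5,218.5])
bot.servo_line([*p,35],speed=30); bot.move_gripper(6,grip_force=25); s=st('grip'); zg=s['ee_pos'][2]
bot.servo_line([*p,90],speed=120); st('lift')
bot.move_to([*n,80],down(LY)); bot.servo_line([*n,zg+8],speed=120)
hit=bot.servo_line([*n,zg-3],speed=15,until_force=2); st(f'place {hit}')
bot.move_gripper(26); bot.servo_line([*n,90],speed=120)
bot.move_to([400,218,300],down(0.1))
c=cam('wrist'); P=cloud(c); Z=P[...,2]; cv2.imwrite('pics/w4.png',c['image'])
meas(c,P,(Z>8)&(Z<40)&world(P,n,72),'nb',14)
meas(c,P,(Z>19)&(Z<40)&world(P,n,72),'pen',23)
bot.move_to([480,-280,320],down(0))
c=cam('wrist'); P=cloud(c); Z=P[...,2]; cv2.imwrite('pics/w5.png',c['image'])
meas(c,P,(Z>3.5)&(Z<15)&world(P,(445,-205.6),45),'coaster',8)
m=(Z>50)&(Z<70)&world(P,(590,-384),45); print('cup rim z',np.median(Z[m])); meas(c,P,m,'cup',60)
st()
```

```text
grip clk 22.0 p [441.9 -65.   34.9] w 9.9 gf 27.1 F [-0.9  0.3  0.6]
lift clk 22.61 p [441.8 -65.   89.5] w 9.8 gf 27.0 F [-0.2  0.1  0.1]
place True clk 24.73 p [426.5 218.5  34.9] w 9.6 gf 27.6 F [-0.5 -0.5  5.4]
nb z 13.5 rect [425.7 218.1] [ 61.8 118. ] long@ 2.7 circ [425.7 218. ] 65.4
pen z 23.4 rect [426.8 218.4] [ 10.9 104.3] long@ 2.5 circ [426.9 217.5] 52.3
coaster z 7.6 rect [ 445.4 -205.7] [63.7 64.9] long@ -89.9 circ [ 445.5 -206.1] 33.0
cup rim z 58.28026027088936
cup z 32.1 rect [ 590.5 -386.9] [56.2 56.7] long@ -24.4 circ [ 590.4 -386.6] 28.7
 clk 28.43 p [ 480.4 -279.1  320.1] w 25.9 gf 0.0 F [ 0.3 -0.6 -0.3]
```

View pics/w5.png

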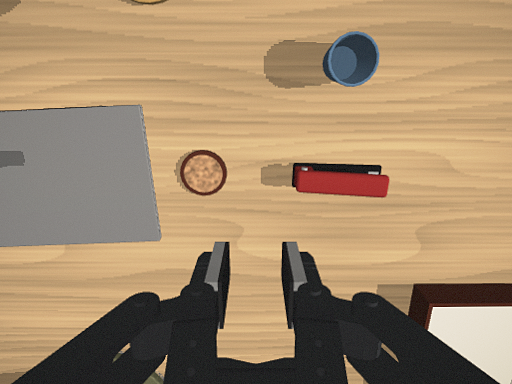

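View pics/w4.png

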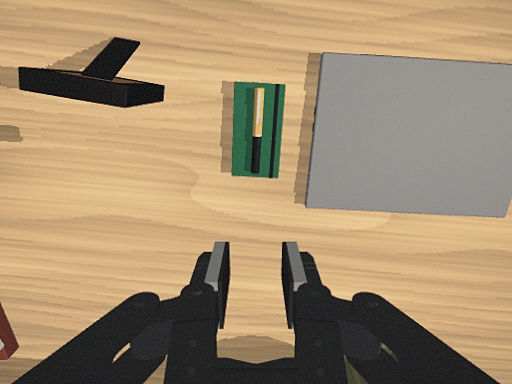

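Pen centred on the notebook, coaster at (445.4,-205.9), cup at (590.4,-386.6). Now the cup, followed by a low look at the lamp foot.

Run:
```python
from h import *
p=[590.4,-386.6]; y=-0.3; t=np.array([445.4,-205.9])
bot.move_to([*p,130],down(y)); bot.move_gripper(80)
bot.servo_line([*p,33],speed=90); bot.move_gripper(44,grip_force=35); s=st('grip'); zg=s['ee_pos'][2]
bot.servo_line([*p,120],speed=100); st('lift')
bot.move_to([*t,120],down(y)); bot.servo_line([*t,zg+8+8],speed=90)
hit=bot.servo_line([*t,zg+8-4],speed=12,until_force=2); st(f'place {hit}')
bot.move_gripper(70); st(); bot.servo_line([*t,130],speed=100)
bot.move_to([450,-250,320],down(0))
c=cam('wrist'); P=cloud(c); Z=P[...,2]; cv2.imwrite('pics/w6.png',c['image'])
m=(Z>58)&(Z<80)&world(P,t,50); meas(c,P,m,'cup',68); print(np.median(Z[m]))
meas(c,P,(Z>3.5)&world(P,t,45)&(Z<15),'coaster part',8)
for yaw,q in [(-1.4,[690,-240,200]),(-1.3,[660,-240,220]),(-1.2,[640,-240,240])]:
    try: bot.move_to([500,-300,250],down(-1.0)); bot.move_to(q,down(yaw)); break
    except bot.MotionError as e: print(e)
c=cam('wrist'); P=cloud(c); Z=P[...,2]; cv2.imwrite('pics/w7.png',c['image'])
np.savez('w7.npz',P=P,**{k:c[k] for k in('image','R','t','K','D')})
meas(c,P,(Z>4)&(Z<60)&world(P,(707,-149),65),'foot'); 
f=P[(Z>4)&(Z<60)&world(P,(707,-149),65)]; print(np.percentile(f,[2,50,98],axis=0).round(1))
st()
```

```text
grip clk 31.53 p [ 590.8 -386.9   34. ] w 56.2 gf 36.0 F [-0.5 -0.6  6.1]
lift clk 32.55 p [ 590.1 -386.4  119.1] w 56.2 gf 37.3 F [-0.6  0.4 -2. ]
place True clk 35.08 p [ 445.5 -206.    42. ] w 56.4 gf 37.0 F [-0.5 -0.5  4.9]
 clk 35.38 p [ 444.9 -205.6   41.4] w 70.1 gf 0.0 F [-0.5  0.2 -0.8]
cup z 37.1 rect [ 445.7 -207.2] [55.8 57.1] long@ -90.0 circ [ 445.5 -207.4] 28.7
66.59978532514589
coaster part z 11.9 rect [ 441.3 -205.9] [35.6 40.5] long@ 75.5 circ [ 443.2 -206.2] 20.7
the arm cannot take that pose within its joint ranges
foot z 13.4 rect [ 709.6 -157.2] [101.4 108.1] long@ -10.8 circ [ 710.3 -152.8] 55.2
[[ 661.7 -201.7    9. ]
 [ 707.5 -159.1   13.4]
 [ 760.  -109.9   44.2]]
 clk 39.21 p [ 659.4 -240.7  220.5] w 69.7 gf 0.0 F [0.1 0.8 0.1]
```

View pics/w7.png

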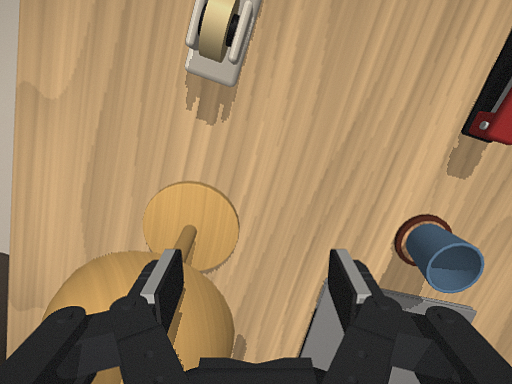

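View pics/w6.png

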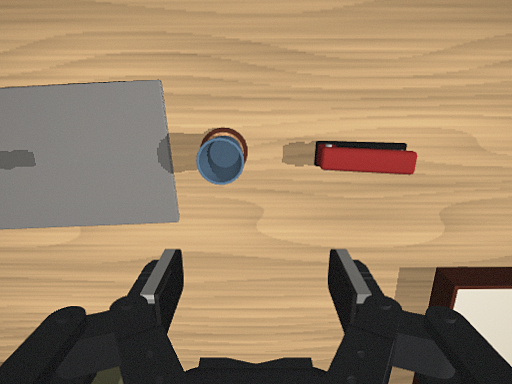

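Cup stands concentric on the coaster. The lamp foot fits a circle of r=55.2 at (710.3,-152.8), which is 360.7 mm from the plant and agrees with the spec. Now a close look at the frame from directly above.

Run:
```python
from h import *
bot.move_to([500,-250,300],down(0)); bot.move_to([393,385,300],down(0.1))
c=cam('wrist'); P=cloud(c); Z=P[...,2]; cv2.imwrite('pics/w8.png',c['image'])
for lo in (112,118,121):
    meas(c,P,(Z>lo)&(Z<135)&world(P,(466,386),75),'frame',125)
q=P[(Z>40)&(Z<112)&world(P,(466,386),75)]; print('lower',np.percentile(q[:,:2],[2,50,98],axis=0).round(0))
mid=(np.array([692.2,207.5])+[710.3,-152.8])/2; print(mid)
for z in (180,106): print([None if bot.ik([*mid,z],down(a)) is None else np.round(bot.ik([*mid,z],down(a)),2) for a in (LY+np.pi/2,LY-np.pi/2)])
st()
```

```text
frame z 124.2 rect [463.7 386.4] [19.9 94.3] long@ 85.9 circ [463.5 386.5] 47.8
frame z 124.2 rect [463.7 386.4] [19.9 94.3] long@ 85.9 circ [463.5 386.5] 47.8
frame z 124.2 rect [463.7 386.4] [19.9 94.3] long@ 85.9 circ [463.5 386.5] 47.8
lower [[474. 370.]
 [485. 385.]
 [497. 399.]]
[701.25  27.35]
[array([-0.01,  0.7 ,  1.09,  0.  ,  1.35, -0.06]), None]
[array([-0.01,  0.77,  1.16, -0.  ,  1.22, -0.06]), None]
 clk 42.84 p [393.5 384.5 300. ] w 70.2 gf 0.0 F [-0.2 -0.3 -0.1]
```

View pics/w8.png

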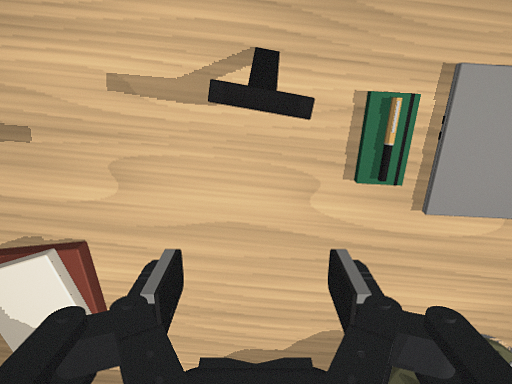

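Run:
```python
from h import *
p=[463.7,386.4]; y=np.pi/2-np.radians(4.1); mid=np.array([701.2,27.4]); yt=np.pi/2+LY
bot.move_to([*p,190],down(y)); bot.move_gripper(50)
bot.servo_line([*p,107],speed=100); bot.move_gripper(12,grip_force=50); s=st('grip'); zg=s['ee_pos'][2]
bot.servo_line([*p,zg+70],speed=100); st('lift')
bot.move_to([570,60,zg+75],down(yt)); bot.servo_line([*mid,zg+40],speed=150)
bot.servo_line([*mid,zg+8],speed=80)
hit=bot.servo_line([*mid,zg-4],speed=12,until_force=3); st(f'place {hit}')
bot.move_gripper(50); bot.dwell(.2); bot.servo_line([*mid,200],speed=100)
bot.servo_line([625,25,300],speed=200); bot.move_to([590,25,330],down(0))
c=cam('wrist'); P=cloud(c); Z=P[...,2]; cv2.imwrite('pics/w9.png',c['image'])
meas(c,P,(Z>115)&(Z<135)&world(P,mid,75),'frame',125)
st()
```

```text
grip clk 45.86 p [463.9 386.6 107.6] w 19.4 gf 49.9 F [-0.  -0.6  5.4]
lift clk 46.72 p [463.4 386.2 176.8] w 19.5 gf 49.0 F [-0.9 -0.5 -3.2]
place True clk 50.33 p [701.2  27.3 107.7] w 19.6 gf 49.9 F [ 0.7 -1.   5. ]
frame z 124.1 rect [700.7  27.3] [20.5 93.9] long@ -87.4 circ [701.   27.2] 47.7
 clk 54.27 p [590.1  25.  329.5] w 49.8 gf 0.0 F [ 0.   0.  -0.4]
```

View pics/w9.png

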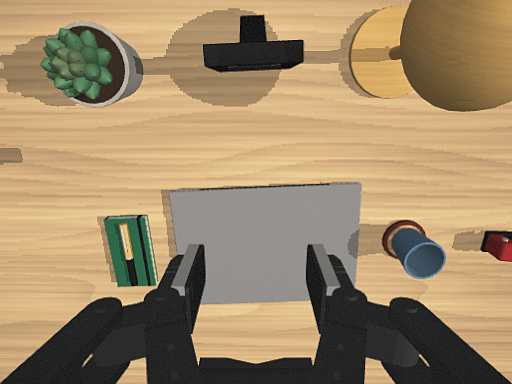

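The frame stands at (701,27), long side at -87.4°, so it is midway, in line and square. Notebook with pen, cup on coaster, and laptop are all in place.

```bash
python3 -c "
from h import *
print(bot.finish_job())"
```

```text
the job is handed in; nothing more can be done
None
```

The job is handed in at about 54 s: the notebook, coaster, pen, cup and frame were placed in the order asked, and the last wrist-camera views showed all five in position and nothing tipped over.

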